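Lengthen the garden lamp's stem by one hole

ROBOT

A 6-joint arm with a two-finger parallel gripper is mounted at the origin on the work surface. World frame = base frame: x ahead of the robot, y to its left, z up, the work surface at z = 0. Lengths are in mm, angles in rad, forces in N, time in s.
With the tool pointing down it reaches from about 275 to 825 mm from the base axis. Payload 4.9 kg.
Tool frame: the origin (TCP) lies at the very end of the fingers, on their centre line; the grasp point (between the pads) lies 19 mm behind it; z points along the fingers, y is the line along which they close (so a half turn about z gives the same grasp; the last joint's range is limited). The gripper opens to 85 mm and grips with 20 to 120 N. Pads are 22 mm wide; open, the fingers measure 114 mm over their backs; the gripper's body (76 mm by 85 mm) begins 54 mm behind the grasp point. The pads swing forward as they close: fully open they stand 13 mm farther back than shut.
Start: joints at [1.05, 0.326, -0.193, 1.052, 0, 1.437], TCP at [207.471, 509.386, 231.281] pointing down, gripper open.
Joint ranges: [-2.65, 2.65], [-0.97, 1.79], [-1.3, 1.35], [-1.93, 2.1], [-1.47, 1.37], [-3.14, 3.14]. Speed limits (rad/s): [2.57, 2.57, 3.14, 3.14, 3.14, 3.14].

INTERFACE

Orientations are given as [roll, pitch, yaw] about the fixed x, y, z axes, in that order (R = Rz(yaw) Ry(pitch) Rx(roll)).
In Python, from bench import bot, solve_ik, imaging gives the robot as it stands. Calls block until the motion is done:
- bot.move_ptp(position, orientation): joint-space move of the TCP to a pose.
- bot.movel(position, rot=None, max_speed=150, threshold=None): straight line of the TCP; rot=None keeps the orientation; max_speed is the mean speed in mm/s. With threshold (N) it stops when the force on the tool has changed by that much, and returns True; else False.
- bot.move_j(angles): joint-space move.
- bot.grip(opening, effort=None): opening from 0.0 (shut) to 1.0 (fully open); effort is the grip in N (None keeps the last); returns when the fingers have stopped.
- bot.dwell(seconds).
- solve_ik(position, orientation): joint angles nearest the present ones, or None.
- bot.get_state(): the state.
- imaging.capture(name): name is "scene" or "side" or "wrist"; returns the picture (420x560x3 uint8, blue, green, red); there is no depth.
- imaging.camera_model(name): a dict with "K" (3x3 intrinsics, pixels), "position" and "rotation" of the camera in the world. Camera axes: x right, y up, looking along -z (the intrinsics and any distortion apply to the point x, -y, -z); pixel columns grow to the right and rows downward; lengths in mm; the calibration is good to about 2 mm. The wrist camera is an equidistant fisheye: a pixel r from the principal point sees the ray r / f radians off the axis. A picture is of the moment at which its call begins: read the wrist's pose just before it. camera_model takes no time and is no camera call; for the wrist camera it gives the pose at the moment of the call.
A pose or a line that the arm cannot do raises bot.IKError and nothing moves.
- bot.sign_off(): hands the job in; it is judged then, once.
The state is a dict: "t": time; "qpos": joint angles; "joint_velocities": joint speeds; "effort": joint torques, N m; "tcp_pos": TCP position; "orientation": TCP orientation; "contact_force": force on the tool from outside, world axes, zero at the start; "wrist_torque": the same for the moment, N m; "opening": opening from 0.0 (shut) to 1.0 (fully open); "gripper_force": force on a finger pad.
Only numpy, scipy, OpenCV 4.12 (cv2) and the standard library are available. Lean on these libraries where they do the work, as an engineer would, in place of code of your own. Each camera call takes 0.05 s, during which the arm holds its last target. There are 200 camera calls.

TASK

Make the garden lamp's stem longer by one hole: squeeze its spring snap button flush, draw the leg tube gently out, away from the lamp head, and stop as soon as you feel the button snap out through the next hole. Do not wrench the tube against the button, leave the other things on the bench as they stand, and let go of the tube at the end.

Things in the scene. Friction and masses are not known exactly. Their poses are not given: they have to be found in the camera images.
- lamp: Garden lamp lying level in two saddles fixed to the bench. Origin: on the bench top right under the snap button; z up. The stem's centre line is parallel to this y axis, 70 mm up, over x = 0: lamp head (96 mm across) on the +y side, ground spike on the -y side. Only the leg tube slides. Under the stem lies a board, 90 mm wide along x, 6 mm high.
- lamp_saddle (a point): Top centre of the saddle near the lamp head: a wooden block 70 mm wide along the lamp's x and 30 mm along y, 86 mm high, centred 145 mm along +y from the button; the head begins at 165 mm. The other saddle, 84 mm high, is centred 175 mm along -y. Between the two the stem is clear all round.
- leg (a joint): How far the aluminium leg tube is drawn out along the lamp's -y (stem gets longer), m; 0 at the start, locked by the button in its first hole, 1 mm play. Friction 3 to 5 N. The next hole is 32 to 68 mm along; it differs each time and is not measured. There the button springs out, drawing the tube on a little, then blocks it: the pull rises. End stop at 0.085.
- snap_button (a joint): How far the spring button is pressed in, m: 0 fully out, 0.005 flush with the tube's face, 0.007 under the tube wall between two holes. Spring force 4 N when out, 7 N flush, 8 N under the wall. Once flush, drawing the tube forces its round top under the hole's edge against some 10 to 20 N; then it stays in by itself up to the next hole.
- bush (a joint): Give of the hidden rubber bush that holds the button inside the stem, m: 0 unloaded, grows along the lamp's -y by 0.1 mm for each newton with which the tube drags the button that way. It is far too small to be read from this noisy value. Once the button is out in the next hole, over 10 N of steady pull spoils the bush; before that, over 30 N.
- button_tip (a point): Round tip of the snap button, a level steel pin 12 mm across, 5 mm proud of the leg tube's side that faces the lamp's +x, at half the tube's height (70 mm above the bench). It moves with the button. Tube and button together are 31 mm wide along x with the button out, 26 mm with it flush.
- leg_mouth (a point): Centre of the open end of the leg tube (26 mm square outside), towards the lamp head; at the start 105 mm along the lamp's +y from the button. The tube runs from here 271 mm along -y, then comes the black spike. The point moves with the tube. Out of this end comes the thinner inner tube (19 mm square), which stays still. The next hole shows as a dark spot on the button's side.
- tumbler_a: Clear plastic tumbler, 72 mm across, 110 mm high, standing; origin under its centre. Bystander.
- tumbler_b: Second clear plastic tumbler, same size, standing. Bystander.
- coaster: Flat round coaster, 90 mm across, 6 mm thick. Bystander.
- bowl: Wooden bowl turned upside down, 130 mm across, 56 mm high. Bystander.
- candle: Lidded glass candle jar, 64 mm across, 75 mm high. Bystander.
- flowerpot: Small empty terracotta pot, 84 mm across, 75 mm high. Bystander.

How it is judged (in metres and radians):
On the way:
1. the button has been pressed in and the leg tube drawn off its first hole (value of joint snap_button above 0.0058 m and value of joint leg above 0.01 m), for 0.1 s.
At the end, for the whole second after the job is handed in: The leg tube is drawn out to its next hole (30 to 71 mm), the snap button stands fully out through it (pressed in less than 1.5 mm), and the tube is at rest (value of joint leg between 0.03 and 0.071 m and value of joint snap_button below 0.0015 m and velocity of joint leg between -0.005 and 0.005 m/s); the robot touches nothing.
It fails at once if after the button has snapped out in the next hole, the tube is pulled on against it with over 10 N (bush pulled over by 1 mm) (value of joint leg above 0.025 m and value of joint snap_button below 0.0015 m and value of joint bush above 0.001 m).
It fails at once if the tube is wrenched against the button with over 30 N (bush pushed over by 3 mm) (value of joint bush above 0.003 m or value of joint bush below -0.003 m).
It fails at once if the tube is pushed to its inner end stop or pulled beyond every place the next hole can be (value of joint leg below -0.006 m or value of joint leg above 0.075 m).
It fails at once if a bystander is shifted by more than 20 mm (distance of any of tumbler_a, tumbler_b, coaster, bowl, candle, flowerpot from where it was at the start of the episode above 0.02 m).
It fails at once if a tumbler is tipped over (angle between any of tumbler_a, tumbler_b's own z axis and vertical above 0.4 rad).
It also fails if it takes over 48 s, if anything falls off the work surface, if the arm or the gripper's body presses on something with over 40 N, if the wrist force passes 120 N, or if a joint passes its speed limit or range.

## Working session

There is one attempt and no reset: what is moved stays moved. The work goes in short steps, each a Python script; the robot and the scene stay as the last script left them, time stands still between calls to the robot, and variables do not carry over. Pictures are saved under pics/ and viewed, at most 10 in all, crops included, and the job is handed in when it is done.

```bash
mkdir -p pics; ls
python3 - <<'E'
from bench import bot, imaging
import cv2
for n in ("scene","side"):
    cv2.imwrite(f"pics/{n}0.png",imaging.capture(n))
    m=imaging.camera_model(n); print(n,{k:(v.tolist() if hasattr(v,'tolist') else v) for k,v in m.items()})
s=bot.get_state(); print(s)
E
```

```text
pics
scene {'K': [[414.0974838137655, 0.0, 276.22987332797095], [0.0, 414.0974838137655, 209.18417676430397], [0.0, 0.0, 1.0]], 'position': [826.4441662758701, 496.9539179682765, 759.289338149992], 'rotation': [0.6113392523238061, -0.009665171277771778, 2.643011546586517]}
side {'K': [[380.7031597483714, 0.0, 278.4933402474604], [0.0, 380.7031597483714, 210.70497580741724], [0.0, 0.0, 1.0]], 'position': [267.80677491246126, -369.227777586658, 689.1216954446533], 'rotation': [0.7207335649997458, -0.006193401500791396, -0.6457535167404994]}
{'t': 0.1, 'qpos': array([ 1.04981980e+00,  3.26846388e-01, -1.93472553e-01,  1.05204807e+00,
        2.37378958e-05,  1.43656255e+00]), 'joint_velocities': array([-0.00031781, -0.0017948 ,  0.00315505,  0.00012908, -0.00142361,
        0.00034469]), 'effort': array([ 4.85744440e-04, -4.44239116e+01,  2.63037157e+01,  7.86790566e-03,
       -1.36295380e-04, -1.62666220e-05]), 'tcp_pos': array([207.17822221, 508.91282493, 230.59719774]), 'orientation': array([-3.14003927e+00, -2.33731218e-04,  2.75484970e+00]), 'contact_force': array([ 0.34320788, -1.25913431,  0.24907506]), 'wrist_torque': array([-0.03184098, -0.02072207, -0.00037455]), 'gripper_force': 0.0, 'opening': 0.998474467659781}
```

View pics/scene0.png

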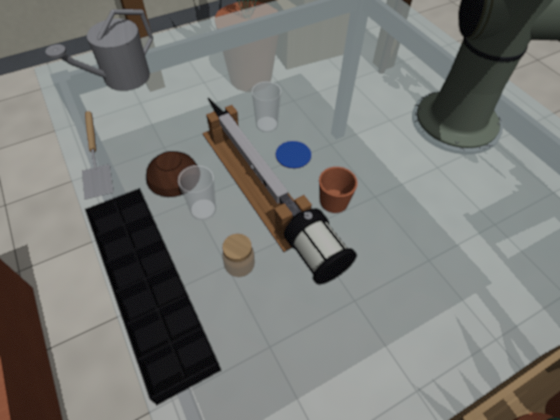

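View pics/side0.png

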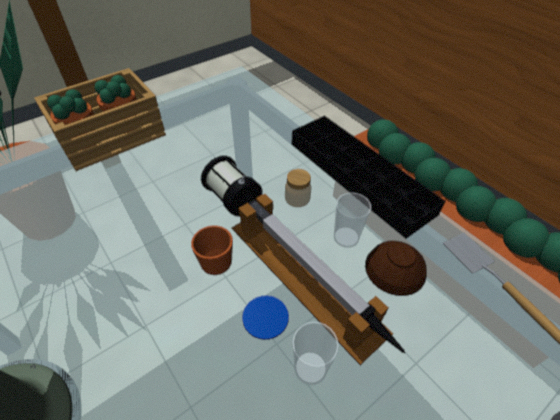

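The scene view shows the lamp with its head at about (320,245) and spike at (215,105). In the side view the head is at (230,185) and the spike at (390,335). I'll crop both views for detail.

```bash
cat > h.py <<'E'
import numpy as np, cv2
from scipy.spatial.transform import Rotation as R
from bench import bot, solve_ik, imaging
def Rc(m):
    r=np.array(m["rotation"]); return r if r.shape==(3,3) else R.from_euler("xyz",r).as_matrix()
def proj(m,P):
    c=(np.atleast_2d(P)-m["position"])@Rc(m); K=np.array(m["K"])
    return np.c_[K[0,2]+K[0,0]*c[:,0]/-c[:,2], K[1,2]+K[1,1]*-c[:,1]/-c[:,2]]
def ray_at(m,uv,z):
    K=np.array(m["K"]); uv=np.atleast_2d(uv)
    d=np.c_[(uv[:,0]-K[0,2])/K[0,0],-(uv[:,1]-K[1,2])/K[1,1],-np.ones(len(uv))]@Rc(m).T
    p=np.array(m["position"]); return p+d*((z-p[2])/d[:,2])[:,None]
E
python3 - <<'E'
from h import *
a=cv2.imread("pics/scene0.png")[85:285,195:365]; b=cv2.imread("pics/side0.png")[150:370,190:420]
cv2.imwrite("pics/c1.png",cv2.resize(a,None,fx=3,fy=3,interpolation=3)); cv2.imwrite("pics/c2.png",cv2.resize(b,None,fx=2.7,fy=2.7,interpolation=3))
for n,p in (("scene",[(320,245),(215,105),(500,130)]),("side",[(230,185),(390,335)])):
    print(n,ray_at(imaging.camera_model(n),p,70).round())
E
```

```text
scene [[ 556.  189.   70.]
 [ 573. -271.   70.]
 [  14.  125.   70.]]
side [[ 556.  192.   70.]
 [ 581. -272.   70.]]
```

View pics/c1.png

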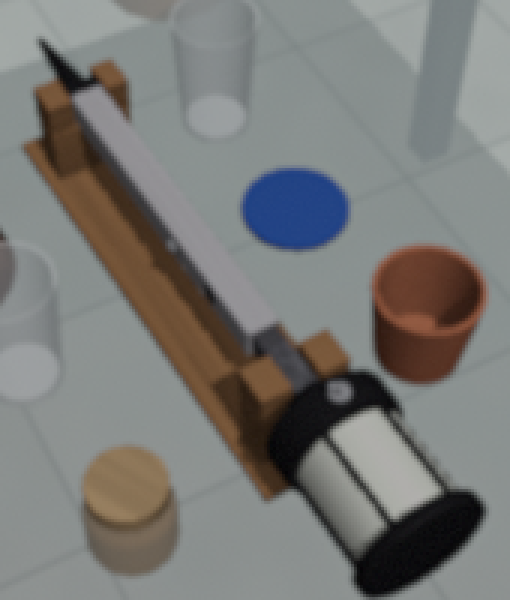

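View pics/c2.png

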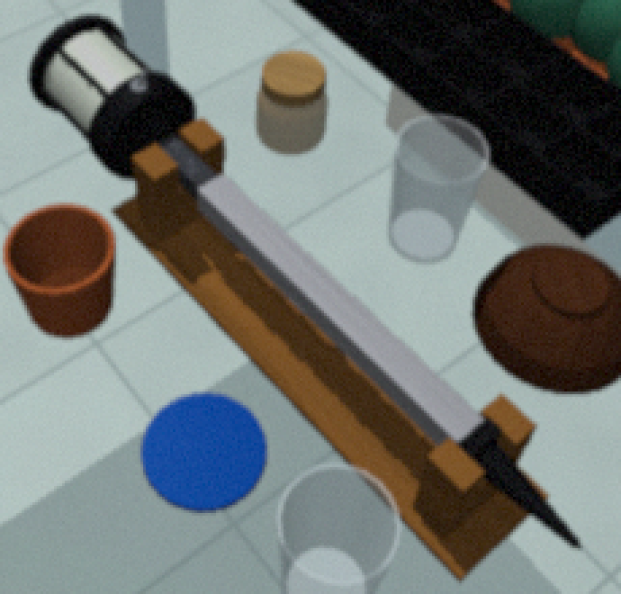

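The crops show the button at c1 (172,245), which is scene (252,167), and the next hole at c1 (208,293), scene (264,183). The tube's top corners are clear in both views. I'll fit the lamp pose to these points.

```bash
cat > fit.py <<'E'
from h import *
from scipy.optimize import least_squares
s,d=imaging.camera_model("scene"),imaging.camera_model("side")
c1=lambda u,v:(195+u/3,85+v/3); c2=lambda u,v:(190+u/2.7,150+v/2.7)
L=np.array([[13,105,83],[-13,105,83],[13,-166,83],[-13,-166,83]],float)
so=[c1(245,337),c1(280,325),c1(75,97),c1(104,88),c1(172,245)]
do=[c2(228,175),c2(203,190),c2(487,417),c2(463,442)]
Ls=np.r_[L,[[17,0,70]]]
W=lambda p,L:L@R.from_euler("z",p[2]).as_matrix().T+[p[0],p[1],0]
f=lambda p:np.r_[proj(s,W(p,Ls))-so,proj(d,W(p,L))-do].ravel()
r=least_squares(f,[565,-50,0.05],loss="soft_l1")
print(r.x, f(r.x).reshape(-1,2).round(1).tolist())
rr=lambda p:proj(s,W(r.x,[[13,p[0],70]]))[0]-c1(208,293)
print("hole y",least_squares(rr,[40]).x, rr(least_squares(rr,[40]).x))
rr=lambda p:proj(s,W(r.x,[[18,p[0],70]]))[0]-c1(172,245)
print("button y",least_squares(rr,[0]).x)
E
python3 fit.py
python3 - <<'E'
from h import *
s,d=imaging.camera_model("scene"),imaging.camera_model("side")
print("scene: tumblers base, candle, bowl, coaster, pot")
print(ray_at(s,[(266,124),(203,209),(238,270),(172,190),(293,154),(337,205)],0).round())
print(ray_at(d,[(311,372),(348,238),(297,198),(396,285),(266,317),(213,265)],0).round())
E
```

```text
[ 5.68480260e+02 -5.02597402e+01  3.53698069e-02] [[-0.1, -1.4], [-0.9, -2.4], [-1.9, -0.8], [-1.7, -1.6], [-1.9, 0.4], [-1.5, -1.6], [-2.0, -1.3], [-0.7, 0.3], [-2.0, -0.2]]
hole y [53.35246593] [-0.2360222   0.17253409]
button y [2.39423894]
scene: tumblers base, candle, bowl, coaster, pot
[[ 459. -219.    0.]
 [ 710.  -45.    0.]
 [ 706.  129.    0.]
 [ 752. -128.    0.]
 [ 449.  -94.    0.]
 [ 439.   88.    0.]]
[[ 454. -224.    0.]
 [ 712.  -48.    0.]
 [ 698.  118.    0.]
 [ 707. -196.    0.]
 [ 451.  -92.    0.]
 [ 430.   72.    0.]]
```

The lamp origin is at about (568,-50), yaw 0.035, and the next hole is about 51 mm from the button. I'll move above it and refine the position with the wrist camera.

Run:
```python
from h import *
bot.move_ptp([568,-51,170],[np.pi,0,np.pi/2+0.035])
s=bot.get_state(); print(s["t"],s["tcp_pos"],s["orientation"],s["contact_force"],s["qpos"])
m=imaging.camera_model("wrist"); im=imaging.capture("wrist"); cv2.imwrite("pics/w0.png",im)
np.save("wm.npy",m,allow_pickle=True); print(m)
```

```text
2.4833 [568.05521938 -50.06477985 170.12343768] [ 3.14143138e+00 -2.26248141e-04  1.60727164e+00] [-0.46594033  0.94177715  0.46455326] [-2.17471454e-01  4.09781643e-01 -2.32225511e-01  9.28689910e-01
  2.59508253e-04  1.31684959e+00]
{'K': array([[325.1922621 ,   0.        , 275.27651533],
       [  0.        , 325.1922621 , 204.79180736],
       [  0.        ,   0.        ,   1.        ]]), 'position': array([564.28083217,  21.45791081, 312.86837652]), 'rotation': array([-2.90786781e-01, -1.81336606e-04,  3.77930930e-02])}
```

View pics/w0.png

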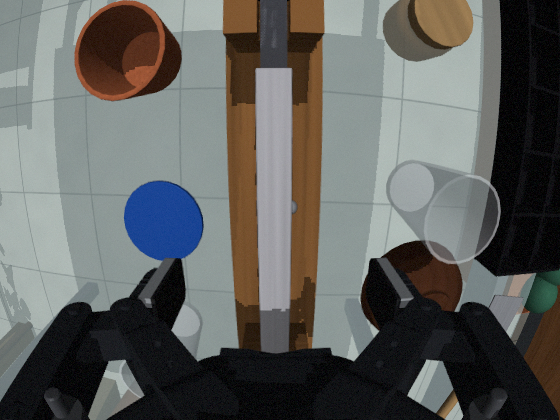

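The wrist view shows the tube mouth at row 68 (columns 256–291), the button at (293,207), and the tube running straight down the picture. I'll convert these pixels with the fisheye model.

```bash
cat >> h.py <<'E'
def wray(m,uv,z):
    K=np.array(m["K"]); v=(np.atleast_2d(uv)-K[:2,2])/K[0,0]; th=np.linalg.norm(v,axis=1)
    k=np.sin(th)/th; d=np.c_[v[:,0]*k,-v[:,1]*k,-np.cos(th)]@Rc(m).T
    p=np.array(m["position"]); return p+d*((z-p[2])/d[:,2])[:,None]
E
python3 - <<'E'
from h import *
m=np.load("wm.npy",allow_pickle=True).item()
im=cv2.imread("pics/w0.png"); g=im.min(axis=2).astype(float)
pts=[]
for v in range(80,290,15):
    row=cv2.blur(g[v-2:v+3],(1,5))[2]; dd=np.gradient(row)
    a=240+np.argmax(dd[240:270]); b=278+np.argmin(dd[278:305]); pts.append((a,v,b))
P=wray(m,[(a,v) for a,v,b in pts],83); Q=wray(m,[(b,v) for a,v,b in pts],83)
print(np.c_[P[:,:2],Q[:,:2],(P+Q)[:,0]/2,Q[:,0]-P[:,0]].round(1))
C=(P+Q)/2; k=np.polyfit(C[:,1],C[:,0],1); print("yaw",-k[0],"x at y=-50",np.polyval(k,-50))
print("mouth",wray(m,[(274,68)],83),"button",wray(m,[(293,207)],70))
E
```

```text
[[ 5.495e+02  4.250e+01  5.744e+02  4.340e+01  5.619e+02  2.490e+01]
 [ 5.498e+02  3.180e+01  5.755e+02  3.270e+01  5.627e+02  2.570e+01]
 [ 5.502e+02  2.120e+01  5.760e+02  2.210e+01  5.631e+02  2.580e+01]
 [ 5.512e+02  1.060e+01  5.764e+02  1.150e+01  5.638e+02  2.520e+01]
 [ 5.515e+02 -1.000e-01  5.762e+02  8.000e-01  5.639e+02  2.470e+01]
 [ 5.518e+02 -1.080e+01  5.767e+02 -9.900e+00  5.643e+02  2.490e+01]
 [ 5.521e+02 -2.170e+01  5.772e+02 -2.080e+01  5.647e+02  2.510e+01]
 [ 5.524e+02 -3.280e+01  5.778e+02 -3.190e+01  5.651e+02  2.540e+01]
 [ 5.526e+02 -4.410e+01  5.783e+02 -4.320e+01  5.655e+02  2.570e+01]
 [ 5.536e+02 -5.570e+01  5.789e+02 -5.480e+01  5.663e+02  2.530e+01]
 [ 5.538e+02 -6.770e+01  5.796e+02 -6.680e+01  5.667e+02  2.570e+01]
 [ 5.548e+02 -8.010e+01  5.795e+02 -7.920e+01  5.672e+02  2.470e+01]
 [ 5.551e+02 -9.310e+01  5.802e+02 -9.210e+01  5.676e+02  2.510e+01]
 [ 5.561e+02 -1.066e+02  5.810e+02 -1.056e+02  5.685e+02  2.490e+01]]
yaw 0.041383985900290916 x at y=-50 565.9646882023634
mouth [[562.30541881  51.42530572  83.        ]] button [[580.98833993 -52.44989562  70.        ]]
```

Run:
```python
from h import *
yaw=0.039; rot=[np.pi,0,np.pi/2+yaw]
bot.movel([566.3,-52,120],rot,max_speed=120)
bot.movel([566.3,-52,50],rot,max_speed=80,threshold=8)
def show(t):
    s=bot.get_state(); print(t,round(s["t"],2),s["tcp_pos"].round(2),s["contact_force"].round(1),round(s["opening"],3),round(s["gripper_force"],1))
show("down")
bot.grip(0.40,20); show("g.40")
bot.grip(0.33,20); show("g.33")
bot.grip(0.0,20); show("g20"); bot.dwell(.2); show("g20")
```

```text
down 4.12 [566.81 -52.11  50.48] [-0.1  0.9 -0.1] 1.001 0.0
g.40 4.67 [567.76 -52.06  50.57] [3.5 0.1 0.7] 0.402 1.9
g.33 4.91 [568.23 -52.08  50.84] [5.  0.7 2.7] 0.331 2.7
g20 5.12 [567.18 -52.17  50.91] [ 1.8 -0.4  6. ] 0.3 24.4
g20 5.33 [567.16 -52.15  50.91] [2.9 0.5 6.1] 0.303 24.4
```

```bash
cat > pull.py <<'E'
from h import *
yaw=0.039; D=np.array([np.sin(yaw),-np.cos(yaw),0]); B=np.array([567.2,-52.0,50.9])
def st(): 
    s=bot.get_state(); return s["t"],(s["tcp_pos"]-B)@D,-s["contact_force"]@D,s["contact_force"],s["opening"],s["tcp_pos"]
def log(c):
    t,p,f,F,o,_=st(); print(f"t{t:.2f} cmd{c:.1f} at{p:.2f} pull{f:.1f} F{F.round(1)} o{o:.3f}"); return p,f
E
python3 - <<'E'
from pull import *
bot.movel(B,max_speed=20); bot.grip(0.0,70); bot.dwell(.1); p,f0=log(0)
for c in np.arange(1,15):
    bot.movel(B+D*c,max_speed=10); p,f=log(c)
    if abs(f-f0)>25 or p>9: break
E
```

```text
t5.89 cmd0.0 at0.14 pull-0.1 F[1.7 0.  5.1] o0.293
t6.14 cmd1.0 at0.19 pull2.0 F[0.9 2.1 4.4] o0.291
t6.39 cmd2.0 at0.44 pull5.5 F[0.7 5.5 5.4] o0.291
t6.64 cmd3.0 at1.05 pull6.2 F[1.5 6.2 5.8] o0.291
t6.89 cmd4.0 at1.74 pull6.3 F[1.2 6.4 6.3] o0.294
t7.14 cmd5.0 at2.72 pull6.7 F[1.3 6.8 6.4] o0.293
t7.39 cmd6.0 at3.66 pull6.8 F[0.3 6.9 7.1] o0.293
t7.64 cmd7.0 at4.84 pull7.6 F[0.8 7.7 5.7] o0.290
t7.89 cmd8.0 at5.34 pull8.8 F[1.5 8.8 5.7] o0.293
t8.14 cmd9.0 at5.69 pull10.0 F[ 2.2 10.1  6.8] o0.293
t8.39 cmd10.0 at6.03 pull12.2 F[ 0.7 12.2  6.7] o0.293
t8.64 cmd11.0 at6.34 pull14.2 F[ 1.7 14.3  7. ] o0.295
t8.89 cmd12.0 at9.36 pull7.1 F[1.2 7.2 5.7] o0.295
```

Run:
```python
from pull import *
for c in np.arange(14,21,2):
    bot.movel(B+D*c,max_speed=12); log(c)
m=imaging.camera_model("wrist"); np.save("wm1.npy",m,allow_pickle=True)
w=imaging.capture("wrist"); a=imaging.capture("scene"); cv2.imwrite("pics/s1.png",a); cv2.imwrite("pics/w1.png",w)
x=cv2.resize(a[85:285,195:365],None,fx=2.5,fy=2.5,interpolation=3); y=cv2.resize(w[20:340,180:380],(312,500),interpolation=3)
cv2.imwrite("pics/m1.png",np.hstack([x,y]))
```

```text
t9.21 cmd14.0 at11.99 pull5.9 F[0.6 6.  5.9] o0.294
t9.53 cmd16.0 at13.85 pull5.4 F[1.  5.5 6.5] o0.293
t9.84 cmd18.0 at15.70 pull7.2 F[1.2 7.3 5.1] o0.293
t10.16 cmd20.0 at18.07 pull6.5 F[0.7 6.5 6.1] o0.292
```

View pics/m1.png

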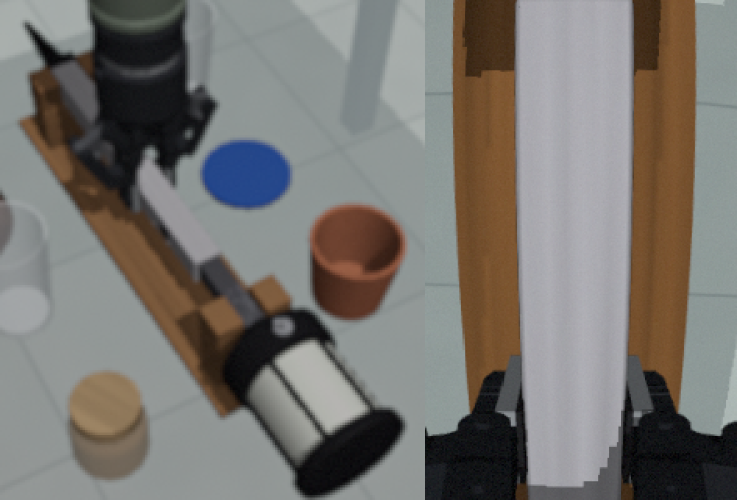

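The crop shows the tube clearly drawn off towards the spike: the inner tube is exposed in front of the head saddle. I'll measure the exact mouth travel from the wrist picture, without viewing it.

```bash
python3 - <<'E'
from h import *
for f,mm in (("w0","wm.npy"),("w1","wm1.npy")):
    m=np.load(mm,allow_pickle=True).item(); g=cv2.imread(f"pics/{f}.png").min(axis=2).astype(float)
    c=g[:,266:284].mean(axis=1)
    d=np.gradient(cv2.blur(c[:,None],(1,3))[:,0]); v=np.argmax(d[:150]); print(f,v,d[v].round(1),wray(m,[(274,v)],83).round(1))
E
for i in 1; do :; done
```

```text
w0 68 33.2 [[562.3  51.4  83. ]]
w1 18 33.3 [[562.1  33.7  83. ]]
```

The mouth moved 17.7 mm against 17.9 mm at the gripper, so there's no slip and the button is under the wall. I'll continue in 1 mm steps and stop when the pull rises.

Run:
```python
from pull import *
for c in np.arange(21,73):
    stop=bot.movel(B+D*c,max_speed=10 if c>28 else 15,threshold=5); p,f=log(c)
    if stop or f>10 or c-p>3.4 or p>70: print("STOP",stop); break
```

```text
t10.51 cmd21.0 at18.79 pull6.9 F[0.4 6.9 5.2] o0.289
t10.76 cmd22.0 at20.02 pull5.8 F[-0.2  5.8  6.6] o0.298
t11.01 cmd23.0 at21.32 pull6.1 F[0.9 6.1 6.1] o0.292
t11.26 cmd24.0 at22.17 pull4.9 F[1.  5.  5.1] o0.294
t11.51 cmd25.0 at23.78 pull3.6 F[1.4 3.6 4.1] o0.297
t11.76 cmd26.0 at24.97 pull3.2 F[0.4 3.2 3.7] o0.294
t12.01 cmd27.0 at25.97 pull3.8 F[0.7 3.8 8.6] o0.289
t12.26 cmd28.0 at26.90 pull3.6 F[-0.3  3.6  5.1] o0.293
t12.51 cmd29.0 at27.83 pull4.2 F[0.1 4.2 4.5] o0.287
t12.76 cmd30.0 at28.82 pull3.7 F[1.5 3.7 5.2] o0.291
t13.01 cmd31.0 at29.85 pull3.7 F[1.1 3.8 8. ] o0.295
t13.26 cmd32.0 at30.85 pull3.5 F[0.6 3.5 7.8] o0.294
t13.51 cmd33.0 at31.85 pull4.7 F[0.1 4.7 7.1] o0.295
t13.76 cmd34.0 at32.84 pull4.0 F[1.4 4.  5. ] o0.292
t14.01 cmd35.0 at33.91 pull3.4 F[1.3 3.4 7.1] o0.296
t14.26 cmd36.0 at34.96 pull3.3 F[0.9 3.4 6.4] o0.295
t14.51 cmd37.0 at35.99 pull3.5 F[0.8 3.5 7.4] o0.297
t14.76 cmd38.0 at36.95 pull3.8 F[0.5 3.8 3.6] o0.296
t15.01 cmd39.0 at37.89 pull4.0 F[2.  4.1 3.9] o0.296
t15.26 cmd40.0 at38.89 pull3.4 F[1.4 3.5 4.6] o0.293
t15.51 cmd41.0 at39.89 pull3.6 F[1
[... 304 characters left out ...]
51 pull1.8 F[0.6 1.8 6.5] o0.300
t17.26 cmd48.0 at48.19 pull0.5 F[1.  0.5 4.6] o0.291
t17.51 cmd49.0 at49.80 pull-2.4 F[ 0.3 -2.3  4.9] o0.292
t17.76 cmd50.0 at50.80 pull-3.0 F[ 0.9 -2.9  4.7] o0.293
t18.01 cmd51.0 at51.22 pull-0.9 F[ 0.6 -0.9  6.9] o0.292
t18.26 cmd52.0 at51.60 pull1.3 F[-0.4  1.3  5.5] o0.292
t18.51 cmd53.0 at52.05 pull2.0 F[-0.4  2.   6.8] o0.293
t18.76 cmd54.0 at52.85 pull3.1 F[0.1 3.1 7.5] o0.296
t19.01 cmd55.0 at53.78 pull2.8 F[0.3 2.8 7.9] o0.297
t19.26 cmd56.0 at54.48 pull4.7 F[0.3 4.7 6.6] o0.294
t19.51 cmd57.0 at54.87 pull5.8 F[-0.1  5.8  7.6] o0.292
t19.76 cmd58.0 at55.21 pull7.9 F[0.3 7.9 8.4] o0.296
t20.01 cmd59.0 at55.54 pull9.1 F[1.2 9.1 9.3] o0.296
STOP False
```

The signature is clear: the tube drew itself on at 46–51 mm, then blocked at about 55 mm with the pull rising to 9 N. I'll relax the pull, let go, retreat and check.

Run:
```python
from pull import *
bot.movel(B+D*55.5,max_speed=20); log(55.5)
bot.grip(1.0); log(55.5)
p=st()[5]; bot.movel([p[0],p[1],170],max_speed=100); 
bot.move_ptp([560,-20,230],[np.pi,0,np.pi/2+yaw]); log(0)
m=imaging.camera_model("wrist"); w=imaging.capture("wrist"); cv2.imwrite("pics/w2.png",w)
g=w.min(axis=2).astype(float)
print(proj(imaging.camera_model("scene"),[[584,-52,70]]))
cv2.imwrite("pics/m2.png",cv2.resize(w[20:320,180:400],None,fx=2,fy=2,interpolation=3))
print(m)
np.save("wm2.npy",m,allow_pickle=True)
```

```text
t20.33 cmd55.5 at54.80 pull1.5 F[0.  1.5 5.9] o0.296
t20.95 cmd55.5 at55.54 pull0.3 F[0.3 0.3 0.3] o0.998
t22.80 cmd0.0 at-32.83 pull-0.9 F[-0.5 -0.9  0. ] o1.003
[[250.56637004 166.09763718]]
{'K': array([[325.1922621 ,   0.        , 275.27651533],
       [  0.        , 325.1922621 , 204.79180736],
       [  0.        ,   0.        ,   1.        ]]), 'position': array([555.94337934,  52.19165681, 372.71304177]), 'rotation': array([-0.29153659, -0.00035539,  0.04173865])}
```

View pics/m2.png

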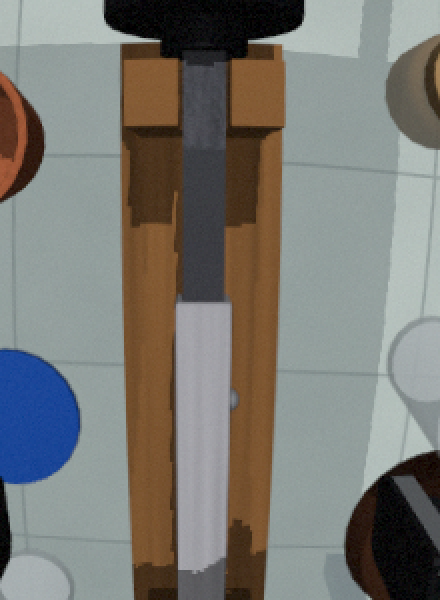

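The picture shows the button at crop (235,399), standing about 4–5 mm proud of the tube. The mouth has been drawn back to row 300, the gripper is clear and the bystanders haven't moved.

Run:
```python
from h import *
print(bot.sign_off())
```

```text
the job is handed in; nothing more can be done
None
```

The lamp stem is one hole longer: the leg tube is out about 54 mm, the snap button stands proud in the next hole, the tube is released, and the job is handed in (about 23 s on the clock; no verdict came back).

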